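# Load the dryer's scent tray

## Task

Load the dryer's scent tray without picking anything up: push the loose purple scent disc along the grey deck until it drops into the round well and lies flat on its floor, then push the orange fin to slide the white grille cover fully shut over it. Leave the mug, the bottle and the brush where they stand.

Things in the scene. Friction and masses are not known exactly. Their poses are not given: they have to be found in the camera images.
- tray: The dryer's scent tray, grey plastic with white edges, fixed to the table, 150 mm (its x) by 300 mm (its y). Origin: centre of its underside, on the table; z up. Flat deck 24 mm above the table. White walls 8 mm wide, 8 mm high above the deck along both long sides (inner faces at x = -67 and +67 mm) and the +y end (inner face at y = 142 mm); the -y end, where the disc lies, has no wall.
- well (a point): Centre of the floor of the round well in the tray's deck (black floor), at x = 0, y = 10 mm, z = 13 mm in the tray's frame. The well is 56 mm across and 11 mm deep; its mouth is at deck height and has a 1.5 mm chamfer.
- disc: Loose solid scent disc, purple with a lighter spot on top, 50 mm across, 12 mm thick, about 30 g. Origin: centre of its underside; z is its axis. It starts lying flat on the deck 70 to 130 mm from the well, towards the tray's -y end. Seated in the well, its origin is at the well's floor centre within the 3 mm play all round, and its top stands 1 mm above the deck.
- cover (a joint): Slide of the white grille cover, in m: 0 = parked open at the tray's +y end, 0.080 = fully shut over the well (end stop); grows as it moves to the tray's -y. Starts at 0 to 0.010, stays where left, slides with 1 to 2 N. Cover 130 mm (x) by 75 mm (y), from 4 to 8 mm above the deck: it passes only over a disc flat in the well. Parked, its front edge is 32 to 43 mm from the well's centre.
- cover_fin (a point): Middle of the top edge of the upright orange fin by which the cover is pushed, at the cover's rear (+y) end, 56 mm above the table. Fin 60 mm wide (tray's x), 6 mm thick (tray's y), 24 mm high, from 8 to 32 mm above the deck. Its outer (+y) face is 3 mm from this point and, parked, 14 to 25 mm from the tray's end wall, whose top is 24 mm lower than the fin's: a finger reaches over it.
- mug: White mug, 80 mm across without its handle, 90 mm high, standing 120 to 145 mm beyond the tray's +y end (to its middle). Origin: centre of its underside. To be left alone.
- softener: White bottle with blue cap and band, 64 mm across, 120 mm high, standing 125 to 160 mm beyond the tray's -y end (to its middle). Origin: centre of its underside. To be left alone.
- brush: Small flat brush, 200 mm long, 42 mm wide, 20 mm high, lying on the table beside the tray's +x side, lengthwise along the tray's y. Origin: middle of its length, on the underside. To be left alone.
Things that resemble listed ones, but are neither listed nor needed, are in the scene too. There is more than one size of the disc; the job needs the largest.

How it is judged:
On the way, in this order (a step that is already met when the one before it is completed fails the run):
1. the disc lies flat on the floor of the well (horizontal distance between disc and well below 0.006 m and z of disc in the frame of well below 0.002 m and angle between disc's own z axis and vertical below 0.08 rad), for 0.2 s.
2. the cover is shut over it (value of joint cover above 0.076 m), for 0.2 s.
At the end, for the whole second after the job is handed in: The disc lies flat and still on the well's floor (within 6 mm of its centre, within 2 mm of the floor, tilted less than 0.08 rad), the cover is shut to within 4 mm of its stop, and mug, bottle and brush are within 30 mm of where they stood (all of step 1 and linear speed of disc below 0.02 m/s and value of joint cover above 0.076 m and distance of each of mug, softener, brush from where it was at the start of the episode below 0.03 m); the robot touches nothing.
It fails at once if the disc is lifted off the deck (10 mm or more) (z of disc in the frame of tray above 0.034 m).
It fails at once if the mug, the bottle or the brush is moved by more than 30 mm or knocked over (distance of any of mug, softener, brush from where it was at the start of the episode above 0.03 m or angle between any of mug, softener's own z axis and vertical above 0.4 rad).
It also fails if it takes over 45 s, if anything falls off the work surface, if the arm or the gripper's body presses on something with over 40 N, if the wrist force passes 120 N, or if a joint passes its speed limit or range.

## Robot

A 6-joint arm with a two-finger parallel gripper is mounted at the origin on the work surface. World frame = base frame: x ahead of the robot, y to its left, z up, the work surface at z = 0. Lengths are in m, angles in rad, forces in N, time in s.
With the tool pointing down it reaches from about 0.35 to 0.775 m from the base axis. Payload 5.5 kg.
Tool frame: the origin (TCP) lies midway between the tips of the shut fingers; the grasp point (between the pads) lies 19 mm behind it; z points along the fingers, y is the line along which they close (so a half turn about z gives the same grasp; the last joint's range is limited). The gripper opens to 85 mm and grips with 20 to 120 N. Pads are 22 mm wide; open, the fingers measure 114 mm over their backs; the gripper's body (76 mm by 85 mm) begins 54 mm behind the grasp point. The pads swing forward as they close: fully open they stand 13 mm farther back than shut.
Start: joints at [-1.338, 0.313, 0.046, 1.304, 0, 1.431], TCP at [0.209, -0.536, 0.231] pointing down, gripper open.
Joint ranges: [-2.76, 2.76], [-0.86, 1.69], [-1.03, 1.26], [-2.2, 2.34], [-1.47, 1.5], [-3.14, 3.14]. Speed limits (rad/s): [2.57, 2.57, 3.14, 3.14, 3.14, 3.14].

## Interface

Orientations are given as a unit quaternion [w, x, y, z].
In Python, from workcell import env gives the robot as it stands.
- The arm moves only by the tool move_arm, never from a script. Its argument "targets" is a list of rows, each a list of 3 entries, a list of its own where there are three numbers: the shift along the tool's x, y, z in mm, then the turn, a rotation vector about the tool's x, y, z in units of 10 degrees (1.0 is 10 degrees), then the closure, from -1 (fully open) to 1 (shut). In form: [[[dx, dy, dz], [ax, ay, az], gripper], ...]. A call has 1 to 5 rows; each row is the pose to reach, as a shift and turn from the pose commanded when the call began, along the tool's axes at that moment; what a row does not reach only later rows make up. A row lasts 1/8 s, in which the tool goes at most 62.5 mm and 10.7 degrees, less where a joint would pass 70% of its speed; a pose out of reach is approached as far as the arm can. A call with a gripper value outside its range is refused whole. The fingers move at their own pace and stop on an object; "squeeze" is the grip in N (left out, the last holds). Time passes only in rows, so rows that repeat a pose let the fingers close. It gives the time, the measured TCP pose, the force, the opening and the grip force at its end, in the units of the state.
- env.get_state(): the state, without advancing time (a new reading comes with each control period).
- env.read_camera(name): name is "side" or "top" or "wrist"; returns a dict with "pixels" (420x560x3 uint8, red, green, blue), "fovy" (degrees; the focal length in pixels is half the picture's height over the tangent of half this angle, whatever the lens; pixels are square), "cx", "cy" (the principal point, pixels), "dist_coeffs" ([k1, k2, p1, p2, k3] as OpenCV has them; the pictures are not rectified), "extrinsics" (4x4, takes a point from world to camera coordinates); the wrist camera has in their place "mount" (4x4, takes a point from camera to tool coordinates, whose origin is the TCP and whose axes are the flange's). Camera axes: x right, y up, looking along -z (the intrinsics and any distortion apply to the point x, -y, -z); pixel columns grow to the right and rows downward; lengths in m; the calibration is good to about 2 mm. A picture is of the moment at which its call begins: read the wrist's pose just before it. There is no depth.
- env.hand_in(): hands the job in; it is judged then, once.
Trained networks look in a picture, given as the dict that the camera call returned (one of the last four; its "shot" number tells which), for a name from the list of things; names that differ only in an ending like _2 or _b are one class to them, and where a whole thing is asked for, a point or a joint stands for the part that bears it (a point fixed in the world has none). Each returns a list of dicts, best first, with "confidence" (0 to 1); they miss things now and then, are a little off and sometimes report something else, mostly with a low value. They report only what shows in the picture. A call takes as long as a camera call. They do not tell look-alikes from the thing itself.
- env.spot_in(thing, picture): "centre" ([x, y, z] in m, in world coordinates, good to about 4 mm: the middle of the surface that is visible of it).
- env.regions_of(thing, picture): "mask" (420x560 bool, what is visible of it).
- env.landmark_of(thing, picture): "centre" ([x, y, z] in m, in world coordinates, good to about 4 mm: a listed point, or the origin of a listed thing).
The state is a dict: "clock": time; "joint_pos": joint angles; "qvel": joint speeds; "tau": joint torques, N m; "tcp_pos": TCP position; "orientation": TCP orientation; "wrist_force": force on the tool from outside, world axes, zero at the start; "ft_torque": the same for the moment, N m; "finger_gap": finger opening in m; "grip_force": force on a finger pad.
Only numpy, scipy, OpenCV 4.12 (cv2) and the standard library are available. Lean on these libraries where they do the work, as an engineer would, in place of code of your own. Each camera call takes 0.05 s, during which the arm holds its last target. There are 200 camera calls.

## Working session

There is one attempt and no reset: what is moved stays moved. The work goes in short steps, Python scripts to look and compute and a tool call to move; the robot and the scene stay as the last step left them, time stands still between calls to the robot, and variables do not carry over. Pictures are saved under pics/ and viewed, at most 10 in all, crops included, and the job is handed in when it is done.

Besides the shell and the picture viewer there is one more tool, called after ">>>" as a command line: name --argument value ..., lists and objects as JSON in quotes. move_arm: Moves the arm, as the interface text tells. Its arguments: {"type":"object","properties":{"targets":{"type":"array","items":{"type":"array"}},"squeeze":{"type":"number"}},"required":["targets"]}

```bash
mkdir -p pics; cat > h.py <<'E'
import numpy as np, cv2
from workcell import env
def snap(n,f):
    p=env.read_camera(n); cv2.imwrite('pics/'+f,p['pixels'][:,:,::-1]); return p
def K(p):
    f=p['pixels'].shape[0]/2/np.tan(np.radians(p['fovy'])/2)
    return np.array([[f,0,p['cx']],[0,f,p['cy']],[0,0,1.]])
def ray(p,uv,z):
    "pixels -> world points at height z (fixed cams)"
    uv=np.atleast_2d(np.array(uv,float))
    n=cv2.undistortPoints(uv[:,None],K(p),np.array(p['dist_coeffs']))[:,0]
    E=np.array(p['extrinsics']); R,t=E[:3,:3],E[:3,3]
    d=np.c_[n[:,0],-n[:,1],-np.ones(len(n))]@R; o=-R.T@t
    return o+d*((z-o[2])/d[:,2])[:,None]
E
python3 - <<'E'
from h import *
np.set_printoptions(precision=4,suppress=True)
for c in ['top','side']:
    p=snap(c,c+'1.png')
    for t in ['tray','disc','cover','mug','softener','brush']:
        for r in env.spot_in(t,p)[:4]: print(c,t,'spot',np.round(r['centre'],4),round(r['confidence'],2))
    for t in ['tray','well','cover_fin','disc','mug','softener','brush']:
        for r in env.landmark_of(t,p)[:4]: print(c,t,'lm',np.round(r['centre'],4),round(r['confidence'],2))
s=env.get_state();print(s['clock'],s['tcp_pos'],s['orientation'])
E
```

```text
top tray spot [0.5394 0.026  0.0243] 0.7
top disc spot [ 0.5863 -0.0705  0.0356] 0.82
top disc spot [ 0.7138 -0.0611  0.004 ] 0.72
top disc spot [ 0.5403 -0.1942  0.0086] 0.7
top disc spot [0.5389 0.0285 0.0272] 0.61
top cover spot [0.5261 0.1087 0.035 ] 0.85
top cover spot [0.6381 0.0902 0.0197] 0.64
top mug spot [0.4333 0.289  0.0243] 0.58
top softener spot [ 0.5573 -0.2674  0.0842] 0.95
top softener spot [0.5249 0.1053 0.0305] 0.38
top brush spot [0.6428 0.093  0.0205] 0.67
top tray lm [0.5447 0.0159 0.0022] 0.9
top well lm [0.5454 0.0316 0.0133] 0.7
top well lm [ 0.4341  0.279  -0.0034] 0.46
top cover_fin lm [0.5173 0.1335 0.053 ] 0.91
top disc lm [ 0.5393 -0.1963 -0.0014] 0.71
top disc lm [ 0.5893 -0.073   0.0222] 0.63
top disc lm [ 0.7124 -0.0618  0.0009] 0.62
top mug lm [ 0.4346  0.2781 -0.0027] 0.75
top softener lm [ 0.5634 -0.281  -0.0007] 0.9
top softener lm [0.5451 0.032  0.0136] 0.67
top softener lm [0.6477 0.0708 0.0027] 0.34
top brush lm [0.6498 0.07   0.0015] 0.97
top brush lm [ 0.5902 -0.0737  0.02  ] 0.46
side tray spot [0.5297 0.0536 0.0235] 0.73
side disc spot [ 0.5854 -0.067   0.0366] 0.62
side disc spot [ 0.7147 -0.0621  0.0105] 0.51
side cover spot [0.5223 0.1096 0.0341] 0.74
side mug spot [0.43   0.2838 0.0547] 0.67
side mug spot [ 0.5475 -0.262   0.0682] 0.23
side softener spot [ 0.548  -0.259   0.0698] 0.94
side brush spot [0.6354 0.1002 0.0174] 0.89
side tray lm [ 0.5468  0.0171 -0.002 ] 0.58
side tray lm [ 0.5875 -0.0767  0.025 ] 0.34
side well lm [0.543  0.0324 0.0085] 0.8
side cover_fin lm [0.515  0.1375 0.0563] 0.63
side disc lm [ 0.5867 -0.0734  0.024 ] 0.72
side disc lm [ 0.7142 -0.0639  0.0007] 0.53
side disc lm [ 0.435   0.2744 -0.0033] 0.51
side disc lm [ 0.5438 -0.1956  0.0008] 0.41
side mug lm [ 0.4321  0.2718 -0.0039] 0.73
side softener lm [ 0.5606 -0.281   0.0045] 0.76
side brush lm [0.6493 0.0697 0.0013] 0.88
1.4 [ 0.2094 -0.5356  0.2314] [ 0.0001  0.9827  0.1853 -0.    ]
```

View pics/top1.png

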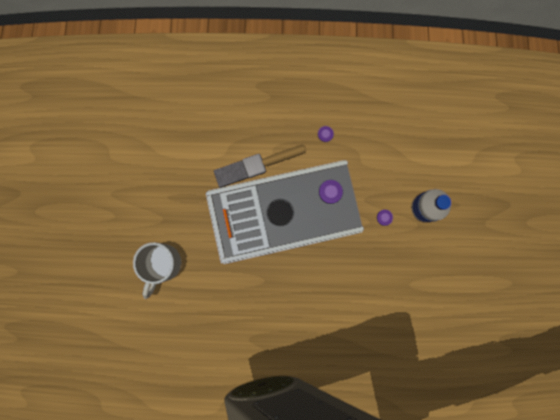

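View pics/side1.png

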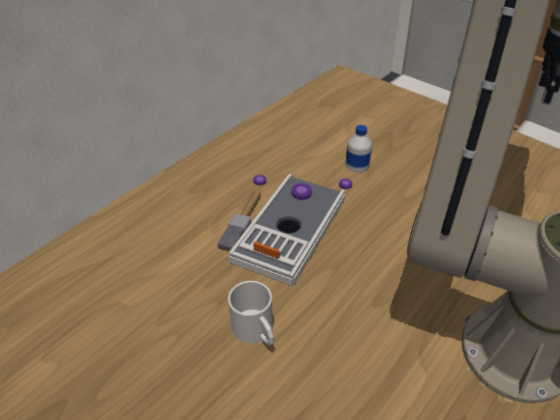

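The top view shows the tray with corners near (207,192), (346,162), (362,231) and (222,262). The large disc is at (331,191), the well at (280,212), the orange fin at (228,222) and two smaller decoy discs lie off the tray. The side view agrees with this. Next I refine these by colour.

```bash
cat >> h.py <<'E'
def blob(m,near,r=40):
    n,l,s,c=cv2.connectedComponentsWithStats(m.astype(np.uint8))
    k=[i for i in range(1,n) if s[i,4]>15 and np.hypot(*(c[i]-near))<r]
    i=max(k,key=lambda i:s[i,4]); return c[i],l==i,s[i]
def measure(p):
    a=p['pixels'].astype(int);R,G,B=a[...,0],a[...,1],a[...,2]
    return (B-G>35)&(R-G>15), (R-G>70)&(R-B>80)&(G<110), (R+G+B<100)
E
python3 - <<'E'
from h import *
p=env.read_camera('top')
pu,og,dk=measure(p)
c,m,s=blob(pu,(331,191),15);print('disc',c,s,ray(p,c,.034))
c,m,s=blob(og,(228,222),15);print('fin',c,s,ray(p,c,.045))
c,m,s=blob(dk,(280,212),10);print('well',c,s,ray(p,c,.018),ray(p,c,.024))
m=env.regions_of('tray',p)[0]['mask'];
for z in(.024,.032):
  q=ray(p,[(207,192),(346,162),(362,231),(222,262)],z);print(q,q.mean(0))
  print(cv2.minAreaRect(ray(p,np.argwhere(m)[:,::-1],z)[:,:2].astype(np.float32)))
for u in ('tray',):
  E=np.linalg.inv(np.array(p['extrinsics']));print('cam',E[:3,3])
E
```

```text
disc [330.4562212  191.22580645] [319 180  24  23 434] [[ 0.58764861 -0.07276458  0.034     ]]
fin [226.78181818 222.85454545] [223 210   8  27  55] [[0.5163544  0.13801874 0.045     ]]Traceback (most recent call last):
  File "<stdin>", line 6, in <module>
  File "h.py", line 18, in blob
    i=max(k,key=lambda i:s[i,4]); return c[i],l==i,s[i]
ValueError: max() iterable argument is empty
```

```bash
python3 - <<'E'
from h import *
p=env.read_camera('top')
a=p['pixels'].astype(int);print(a[212,268:294].sum(1))
dk=a.sum(2)<(a[212,280].sum()+a[212,305].sum())/2
c,m,s=blob(dk,(280,212),10);print('well',c,s,ray(p,c,.018),ray(p,c,.024))
for r in env.regions_of('tray',p): print(r['confidence'],r['mask'].sum())
m=env.regions_of('tray',p)[0]['mask'];
q=ray(p,[(207,192),(346,162),(362,231),(222,262)],.032);print(q,q.mean(0))
for z in(.024,.032):
  print(cv2.minAreaRect(ray(p,np.argwhere(m)[:,::-1],z)[:,:2].astype(np.float32)))
print('cam',np.linalg.inv(np.array(p['extrinsics']))[:3,3])
E
```

```text
[132 124 122 118 122 126 121 124 119 116 121 120 118 126 118 124 118 117
 121 115 113 116 121 117 134 196]
well [279.74060823 212.18246869] [267 199  27  27 559] [[0.54304182 0.03063597 0.018     ]] [[0.54251841 0.0307761  0.024     ]]
0.71 10158
[[ 0.58000089  0.18217365  0.032     ]
 [ 0.6502872  -0.10500502  0.032     ]
 [ 0.50708003 -0.13961687  0.032     ]
 [ 0.43680079  0.14652515  0.032     ]] [0.54354223 0.02101923 0.032     ]
((0.544920802116394, 0.02221207320690155), (0.15538586676120758, 0.3023183345794678), 14.111047744750977)
((0.5442037582397461, 0.02246735990047455), (0.15414373576641083, 0.2999015748500824), 14.111040115356445)
cam [0.45521951 0.05414876 1.02473618]
```

```bash
cat >> h.py <<'E'
from scipy.spatial.transform import Rotation as Ro
def go(xyz,yaw):
    "shift (mm) & turn (10deg) in tool axes to a tool-down pose with tool x at yaw deg"
    s=env.get_state();q=s['orientation'];R=Ro.from_quat([q[1],q[2],q[3],q[0]])
    y=np.radians(yaw);T=Ro.from_matrix(np.array([[np.cos(y),np.sin(y),0],[np.sin(y),-np.cos(y),0],[0,0,-1]]).T)
    d=R.inv().apply(np.array(xyz)-s['tcp_pos'])*1000
    print('shift',d.round(1),'turn',(np.degrees((R.inv()*T).as_rotvec())/10).round(2),'gap',s['finger_gap'],'t',s['clock'],'F',np.round(s['wrist_force'],1))
E
python3 -c "
from h import *
go((.606,-.115,.23),113.3)"
```

```text
shift [ 522.5 -247.2    1.3] turn [ 0.    0.   -9.19] gap 0.08553878146621147 t 1.6 F [-0.8 -0.8  0.1]
```

>>> move_arm --targets '[[[52,-25,0],[0,0,-0.9],0.3],[[104,-50,0],[0,0,-1.8],0.3],[[156,-74,0],[0,0,-2.7],0.3],[[208,-98,0],[0,0,-3.6],0.3],[[260,-123,0],[0,0,-4.6],0.3]]'

```text
clock: 2.22
tcp_pos: [0.4079, -0.325, 0.2315]
orientation: [0.0, 0.831, 0.557, 0.0]
wrist_force: [0.8, -1.0, 0.1]
finger_gap: 0.0299
grip_force: 0.0
```

```bash
python3 -c "
from h import *
go((.606,-.115,.23),113.3)"
```

```text
shift [269.5 103.4   1.5] turn [ 0.    0.   -4.56] gap 0.029863514944418704 t 2.225 F [ 0.8 -1.   0.1]
```

>>> move_arm --targets '[[[54,21,0],[0,0,-0.9],0.3],[[108,42,0],[0,0,-1.8],0.3],[[162,62,0],[0,0,-2.7],0.3],[[215,83,0],[0,0,-3.6],0.3],[[269,103,0],[0,0,-4.6],0.3]]'

```text
clock: 2.85
tcp_pos: [0.6066, -0.1162, 0.2314]
orientation: [0.0, 0.547, 0.837, -0.0]
wrist_force: [0.4, -0.1, 0.4]
finger_gap: 0.0297
grip_force: 0.0
```

>>> move_arm --targets '[[[0,0,40],[0,0,0],0.3],[[0,0,80],[0,0,0],0.3],[[0,0,100],[0,0,0],0.3],[[0,0,100],[0,0,0],0.3]]'

```text
clock: 3.35
tcp_pos: [0.604, -0.1171, 0.1293]
orientation: [-0.002, 0.549, 0.836, -0.001]
wrist_force: [0.3, 0.1, -0.4]
finger_gap: 0.0297
grip_force: 0.0
```

```bash
python3 - <<'E'
from h import *
go((.606,-.115,.10),113.3)
print(env.get_state()['tcp_pos'])
p=snap('wrist','w1.png')
q=env.read_camera('top')
try:
  c,m,s=blob(measure(q)[0],(331,191),15);print('disc',c,s,ray(q,c,.034))
except Exception as e: print(e)
E
```

```text
shift [ 1.   2.8 29.3] turn [-0.02 -0.02  0.01] gap 0.029702044709636385 t 3.35 F [ 0.3  0.1 -0.4]
[ 0.60396463 -0.11710279  0.12930224]
disc [330.42369021 191.16628702] [319 180  24  23 439] [[ 0.5877707 -0.0726956  0.034    ]]
```

View pics/w1.png

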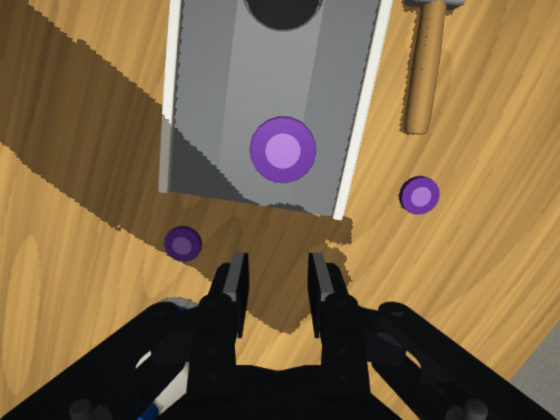

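The wrist view shows the disc at (283,150), between the finger tips (midline at about column 280). The well lies straight ahead at (283,0). I lower the fingers behind the disc.

>>> move_arm --targets '[[[1,3,29],[0,0,0],0.3],[[1,3,60],[0,0,0],0.3],[[1,3,90],[0,0,0],0.3],[[1,3,101],[0,0,0],0.3],[[1,3,101],[0,0,0],0.3]]'

```text
clock: 4.08
tcp_pos: [0.6081, -0.1158, 0.0309]
orientation: [0.0, 0.549, 0.836, 0.0]
wrist_force: [-0.6, 0.4, 1.1]
finger_gap: 0.0301
grip_force: 0.0
```

```bash
python3 - <<'E'
from h import *
go((.606,-.115,.028),113.3)
print(env.get_state()['tcp_pos'])
E
```

```text
shift [ 1.5 -1.6  2.9] turn [0.   0.   0.01] gap 0.03009055495356198 t 4.075 F [-0.6  0.4  1.1]
[ 0.6080771  -0.11576407  0.03089218]
```

>>> move_arm --targets '[[[2,-1.5,2.5],[0,0,0],0.3],[[12,-1.5,2.5],[0,0,0],0.3],[[22,-1.5,2.5],[0,0,0],0.3],[[32,-1.5,2.5],[0,0,0],0.3],[[40,-1.5,2.5],[0,0,0],0.3]]'

```text
clock: 4.7
tcp_pos: [0.5902, -0.0786, 0.028]
orientation: [0.0, 0.549, 0.836, -0.0]
wrist_force: [0.3, -0.5, 1.3]
finger_gap: 0.03
grip_force: 0.1
```

```bash
cat >> h.py <<'E'
def chk(uv=(310,200)):
    s=env.get_state();print(s['tcp_pos'],s['wrist_force'],s['clock'])
    q=snap('top','chk.png')
    for t in ('top','side'):
        q=env.read_camera(t)
        for r in env.landmark_of('disc',q)[:4]:
            c=r['centre']
            if c[2]>.008: print(t,np.round(c,4),round(r['confidence'],2))
        if t=='top':
            try: c,m,st=blob(measure(q)[0],uv,40);print('blob',c,st,ray(q,c,.034))
            except Exception as e: print('noblob')
    snap('wrist','wchk.png')
E
python3 - <<'E'
from h import *
chk()
go((.543+.395*.045,.031-.919*.045,.028),113.3)
E
```

```text
[ 0.59020049 -0.07857431  0.02797174] [ 0.31313978 -0.54652025  1.33742784] 4.7
top [ 0.5783 -0.0507  0.0231] 0.7
top [0.5165 0.1363 0.0518] 0.62
blob [316.61452514 196.53910615] [307 185  20  24 358] [[ 0.57585768 -0.0442456   0.034     ]]
side [ 0.5785 -0.0488  0.0233] 0.77
shift [75.5 -0.  -0.2] turn [0.   0.   0.01] gap 0.02983355197295357 t 5.0 F [-0.1  0.9  0. ]
```

View pics/wchk.png

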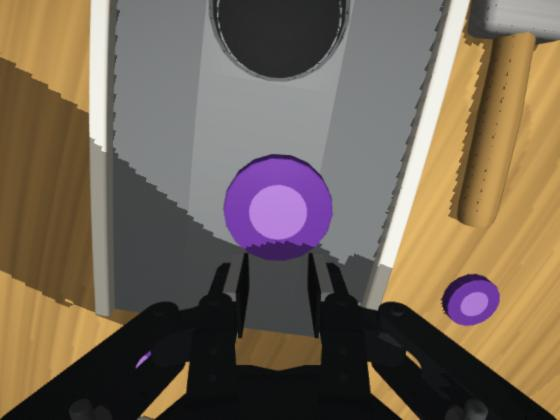

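The disc at (278,208) is cradled between the tips and the well at (280,15) is in line. I keep pushing; about 75 mm is left to 14 mm before the drop point.

>>> move_arm --targets '[[[11,0,0],[0,0,0],0.3],[[22,0,0],[0,0,0],0.3],[[33,0,0],[0,0,0],0.3],[[44,0,0],[0,0,0],0.3],[[55,0,0],[0,0,0],0.3]]'

```text
clock: 5.62
tcp_pos: [0.5683, -0.0281, 0.0278]
orientation: [-0.0, 0.549, 0.836, -0.0]
wrist_force: [0.5, 0.2, -0.9]
finger_gap: 0.0301
grip_force: 0.1
```

>>> move_arm --targets '[[[7,0,0],[0,0,0],0.3],[[14,0,0],[0,0,0],0.3],[[20,0,0],[0,0,0],0.3],[[26,0,0],[0,0,0],0.3],[[30,0,0],[0,0,0],0.3]]'

```text
clock: 6.25
tcp_pos: [0.5566, -0.0011, 0.0278]
orientation: [-0.0, 0.549, 0.836, -0.0]
wrist_force: [0.1, -0.2, -0.4]
finger_gap: 0.0299
grip_force: 0.0
```

```bash
python3 - <<'E'
from h import *
chk((285,210))
go((.543+.395*.031,.031-.919*.031,.028),113.3)
E
```

```text
[ 0.55664998 -0.00111994  0.02775691] [ 0.10971075 -0.16644771 -0.36502202] 6.25
noblob
shift [ 4.4  0.1 -0.2] turn [0. 0. 0.] gap 0.029425887613103666 t 6.55 F [ 0.2 -0.2 -0.4]
```

View pics/wchk.png

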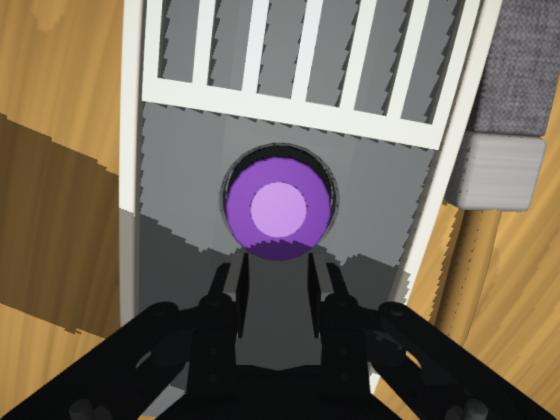

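The disc at (279,208) is entering the well, with its front down and its rear still near the rim. A few mm more.

>>> move_arm --targets '[[[3,0,0],[0,0,0],0.3],[[6,0,0],[0,0,0],0.3],[[8,0,0],[0,0,0],0.3],[[8,0,0],[0,0,0],0.3]]'

```text
clock: 7.05
tcp_pos: [0.5535, 0.0061, 0.0278]
orientation: [0.0, 0.549, 0.836, -0.0]
wrist_force: [-0.6, -0.8, -0.5]
finger_gap: 0.0298
grip_force: 0.0
```

```bash
python3 - <<'E'
from h import *
chk((285,210))
go((.543+.395*.031,.031-.919*.031,.028),113.3)
E
```

```text
[0.55353745 0.00611602 0.02777054] [-0.59528324 -0.78238236 -0.45567544] 7.05
noblob
side [0.5433 0.0275 0.0131] 0.77
shift [-3.7  0.1 -0.2] turn [0.   0.   0.01] gap 0.03006912808279046 t 7.35 F [ 0.5  0.3 -0.2]
```

View pics/wchk.png

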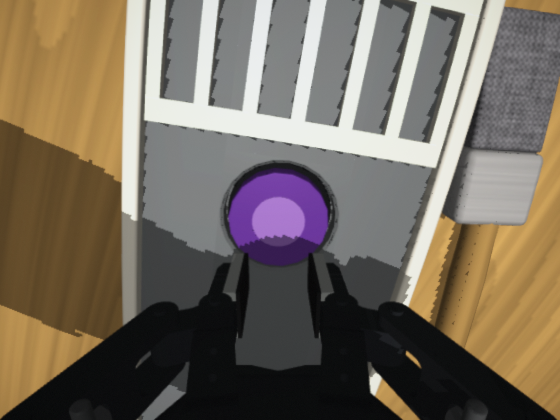

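The disc now lies in the well at (279,216), with a ring of gap all round, and the side camera gives z = 0.013. I lift clear, shut the fingers and go over the fin.

>>> move_arm --targets '[[[-5,0,-30],[0,0,0],0.3],[[-5,0,-75],[0,0,0],0.3],[[-5,0,-92],[0,0,0],1],[[-5,0,-92],[0,0,0],1]]'

```text
clock: 7.85
tcp_pos: [0.5569, 0.0011, 0.1214]
orientation: [0.002, 0.549, 0.836, 0.001]
wrist_force: [0.5, 0.9, -0.3]
finger_gap: -0.0003
grip_force: 0.0
```

```bash
python3 - <<'E'
from h import *
go((.511,.160,.12),104)
for t in('side',):
  q=env.read_camera(t)
  for n in ('disc','cover_fin'):
    for r in env.landmark_of(n,q)[:4]: print(n,np.round(r['centre'],4),round(r['confidence'],2))
q=snap('wrist','w5.png')
E
```

```text
shift [164.1  20.8   1.1] turn [0.02 0.01 0.94] gap -0.00025617782137192616 t 7.85 F [ 0.5  0.9 -0.3]
disc [0.541  0.0283 0.0159] 0.66
disc [ 0.7175 -0.0635  0.0033] 0.48
disc [ 5.413e-01 -1.974e-01 -3.000e-04] 0.42
cover_fin [0.5161 0.14   0.0583] 0.83
```

View pics/w5.png

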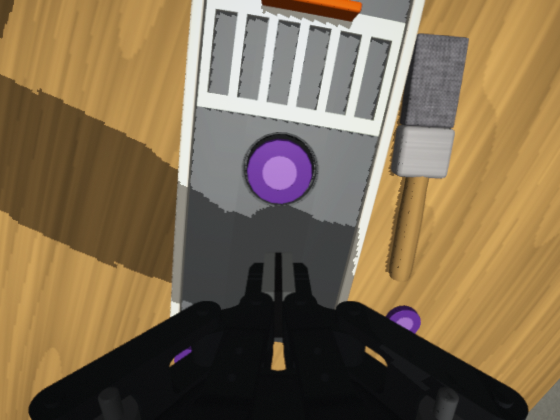

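The disc is seated concentrically at (280,171). The fin is at (311,6). I move over and behind the fin.

>>> move_arm --targets '[[[40,5,0],[0,0,0.2],1],[[80,10,0],[0,0,0.5],1],[[120,15,0],[0,0,0.7],1],[[168,20,0],[0,0,0.9],1],[[168,20,0],[0,0,0.9],1]]'

```text
clock: 8.68
tcp_pos: [0.5053, 0.1659, 0.1185]
orientation: [-0.001, 0.611, 0.791, -0.001]
wrist_force: [0.3, -0.8, -0.1]
finger_gap: -0.0
grip_force: 0.0
```

```bash
python3 - <<'E'
from h import *
go((.510,.163,.042),104)
p=snap('top','t6.png')
try: c,m,s=blob(measure(p)[1],(226,222),15);print('fin',c,s,ray(p,c,.05))
except Exception as e:print(e)
E
```

```text
shift [-4.   4.1 76.5] turn [-0.02 -0.    0.06] gap -1.9621645086829766e-05 t 8.675 F [ 0.3 -0.8 -0.1]
max() iterable argument is empty
```

>>> move_arm --targets '[[[0,4,20],[0,0,0],1],[[0,4,40],[0,0,0],1],[[0,4,60],[0,0,0],1],[[0,4,76],[0,0,0],1],[[0,4,76],[0,0,0],1]]'

```text
clock: 9.35
tcp_pos: [0.5102, 0.1635, 0.0422]
orientation: [-0.001, 0.614, 0.79, -0.001]
wrist_force: [0.5, 0.1, -0.1]
finger_gap: 0.0003
grip_force: 0.0
```

```bash
python3 - <<'E'
from h import *
n=np.array([-.242,.970]); e=np.array([.5163,.138])+n*(.014-.080+.006)
go((e[0],e[1],.042),104); print(env.get_state()['tcp_pos'])
E
```

```text
shift [-86.2  -0.7   0.2] turn [-0.02 -0.    0.03] gap 0.0002524117870808597 t 9.35 F [ 0.5  0.1 -0.1]
[0.51020127 0.16349604 0.04220138]
```

>>> move_arm --targets '[[[-14,0,0],[0,0,0],1],[[-28,0,0],[0,0,0],1],[[-42,0,0],[0,0,0],1],[[-56,0,0],[0,0,0],1],[[-70,0,0],[0,0,0],1]]'

```text
clock: 9.98
tcp_pos: [0.5292, 0.0956, 0.0441]
orientation: [0.0, 0.613, 0.79, 0.0]
wrist_force: [-1.0, 0.9, 1.7]
finger_gap: -0.0003
grip_force: 0.7
```

>>> move_arm --targets '[[[-4,0,0],[0,0,0],1],[[-8,0,0],[0,0,0],1],[[-11,0,0],[0,0,0],1],[[-13,0,0],[0,0,0],1],[[-13,0,0],[0,0,0],1]]'

```text
clock: 10.6
tcp_pos: [0.5317, 0.084, 0.0437]
orientation: [0.0, 0.613, 0.79, -0.0]
wrist_force: [0.0, 0.3, -0.5]
finger_gap: -0.0001
grip_force: 0.0
```

>>> move_arm --targets '[[[-1.5,0,0],[0,0,0],1],[[-3,0,0],[0,0,0],1],[[-3,0,0],[0,0,0],1]]'

```text
clock: 10.98
tcp_pos: [0.5324, 0.0811, 0.0437]
orientation: [-0.0, 0.613, 0.79, -0.0]
wrist_force: [-0.1, 0.4, 0.0]
finger_gap: 0.0002
grip_force: 0.3
```

>>> move_arm --targets '[[[-1.5,0,0],[0,0,0],1],[[-3,0,0],[0,0,0],1],[[-3,0,0],[0,0,0],1]]'

```text
clock: 11.35
tcp_pos: [0.5333, 0.0781, 0.0437]
orientation: [0.0, 0.613, 0.79, -0.0]
wrist_force: [-1.1, 0.7, -0.7]
finger_gap: -0.0001
grip_force: 0.2
```

>>> move_arm --targets '[[[-1,0,0],[0,0,0],1],[[-2,0,0],[0,0,0],1],[[-2,0,0],[0,0,0],1]]'

```text
clock: 11.72
tcp_pos: [0.5336, 0.0768, 0.0437]
orientation: [-0.0, 0.613, 0.79, 0.0]
wrist_force: [-1.5, 3.6, -0.0]
finger_gap: 0.0003
grip_force: 1.9
```

>>> move_arm --targets '[[[-1,0,0],[0,0,0],1],[[-2,0,0],[0,0,0],1],[[-2,0,0],[0,0,0],1]]'

```text
clock: 12.1
tcp_pos: [0.5335, 0.0767, 0.0438]
orientation: [-0.002, 0.613, 0.79, 0.002]
wrist_force: [-1.5, 10.2, 2.4]
finger_gap: 0.0005
grip_force: 5.2
```

```bash
python3 - <<'E'
from h import *
p=snap('side','s7.png')
for n in ('cover_fin','cover'):
    for r in env.landmark_of(n,p)[:2] if n=='cover_fin' else env.spot_in(n,p)[:2]: print(n,np.round(r['centre'],4),round(r['confidence'],2))
i=p['pixels'][150:300,200:380,::-1];cv2.imwrite('pics/s7c.png',cv2.resize(i,None,fx=4,fy=4))
E
```

```text
cover_fin [0.533  0.0641 0.0576] 0.62
cover [0.5156 0.0457 0.0337] 0.84
```

View pics/s7c.png

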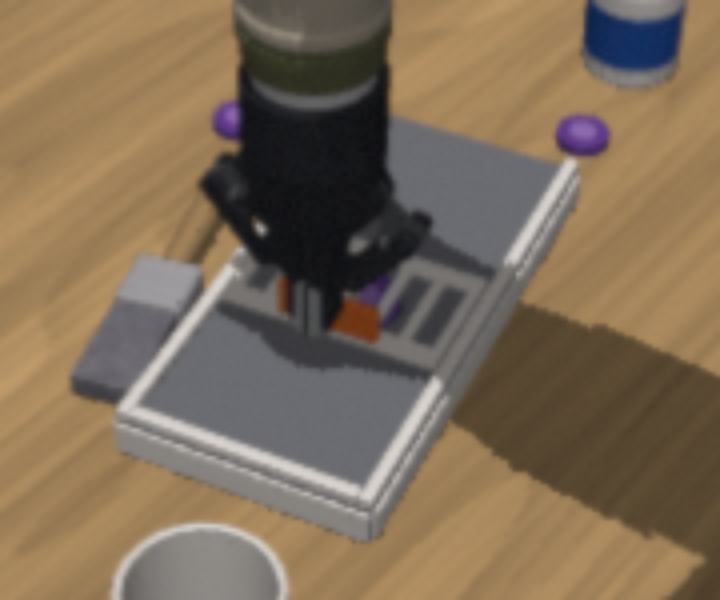

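The side view shows the cover over the well with the finger against the fin. Force rose to 10 N with no motion after about 78 mm of travel, so this is the end stop. I back off and lift.

>>> move_arm --targets '[[[6,0,0],[0,0,0],1],[[16,0,0],[0,0,0],1],[[18,0,-40],[0,0,0],1],[[18,0,-90],[0,0,0],1],[[18,0,-90],[0,0,0],1]]'

```text
clock: 12.88
tcp_pos: [0.5331, 0.092, 0.1381]
orientation: [0.004, 0.613, 0.79, 0.002]
wrist_force: [0.0, 0.3, -0.2]
finger_gap: -0.0
grip_force: 0.0
```

```bash
python3 - <<'E'
from h import *
snap('wrist','w8.png')
for t in('top','side'):
  p=env.read_camera(t)
  for n in ('cover_fin','disc','mug','softener','brush'):
    for r in env.landmark_of(n,p)[:1]: print(t,n,np.round(r['centre'],4),round(r['confidence'],2))
s=env.get_state();print(s['wrist_force'],s['tcp_pos'])
E
```

```text
top cover_fin [0.5449 0.0292 0.011 ] 0.23
top disc [ 0.5413 -0.1972  0.0009] 0.73
top mug [ 0.4373  0.2775 -0.0023] 0.75
top softener [ 0.5654 -0.2828  0.0026] 0.93
side cover_fin [0.529  0.063  0.0579] 0.59
side disc [ 0.5422 -0.1969 -0.0012] 0.68
side mug [ 0.433   0.2753 -0.0021] 0.97
side softener [ 0.561  -0.2812  0.002 ] 0.62
side brush [ 6.477e-01  6.950e-02 -3.000e-04] 0.63
[-0.29964912  0.14808804 -0.47148949] [0.52974584 0.09178588 0.13351085]
```

View pics/w8.png

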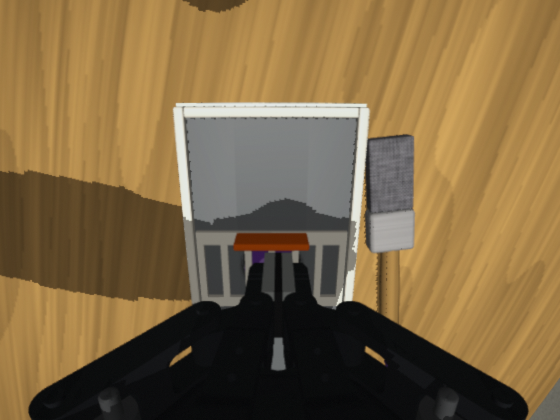

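The cover is over the well, the fin is at (271,241) and the gripper is clear of everything. Handing in.

```bash
python3 -c "
from workcell import env
print(env.hand_in())"
```

```text
the job is handed in; nothing more can be done
None
```

The disc is flat in the well, the cover is pushed against its end stop, the mug, bottle and brush did not move, and the job was handed in at about 13 s; the hand-in returned no verdict.

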